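# Set up a shaft on vee blocks for a run-out check

## Robot

A 7-joint arm with a two-finger parallel gripper is mounted at the origin on the work surface. World frame = base frame: x ahead of the robot, y to its left, z up, the work surface at z = 0. Lengths are in m, angles in rad, forces in N, time in s.
With the tool pointing down it reaches from about 0.4 to 0.9 m from the base axis. Payload 5.6 kg.
Tool frame: the origin (TCP) lies midway between the tips of the shut fingers; the grasp point (between the pads) lies 19 mm behind it; z points along the fingers, y is the line along which they close (so a half turn about z gives the same grasp; the last joint's range is limited). The gripper opens to 92 mm and grips with 3 to 60 N. Pads are 20 mm wide; open, the fingers measure 128 mm over their backs; the gripper's body (75 mm by 189 mm) begins 69 mm behind the grasp point.
Start: joints at [1.186, 0.468, -0.012, 1.603, 0.006, 1.071, -0.056], TCP at [0.218, -0.612, 0.215] pointing down, gripper open.
Joint ranges: [-2.53, 2.53], [-0.31, 2.02], [-1.57, 1.55], [0.28, 2.44], [-1.29, 4.43], [0.15, 1.84], [-2.92, 2.92]. Speed limits (rad/s): [2.57, 2.57, 3.14, 3.14, 3.14, 3.14, 3.14].

## Interface

Orientations are given as a unit quaternion [w, x, y, z].
In Python, from plant import bot gives the robot as it stands. The module is installed in compiled form; this text tells all that it offers.
- The arm moves only by the shell command python3 -m jog 'ROWS' [OPENING] [FORCE]. ROWS is JSON, a list of rows, each an object of numbers: "x", "y", "z": the shift along the tool's x, y, z in mm; "wx", "wy", "wz": the turn, a rotation vector about the tool's x, y, z in degrees. A call has 1 to 20 rows; each row shifts and turns the commanded pose from where the row before left it, along the tool's axes as they then stand; what a row does not reach is not made up. A row lasts 1/8 s, in which the tool goes at most 62.5 mm and 10.7 degrees, less where a joint would pass 70% of its speed; a pose out of reach is approached as far as the arm can. A call is refused whole if a number of a shift passes 62.5 or a number of a turn 10.7, either way. A call with a gripper value outside its range is refused whole. OPENING is the closure, from -1 (fully open) to 1 (shut), set as the call begins (- or left out, the last holds). The fingers move at their own pace and stop on an object; FORCE is the grip in N (left out, the last holds). Time passes only in rows, so rows that do not move let the fingers close. It gives the time, the measured TCP pose, the force, the opening and the grip force at its end, in the units of the state.
- bot.get_obs(): the state, without advancing time (a new reading comes with each control period).
- bot.grab_frame(name): name is "scene" or "side" or "wrist"; returns the picture (420x560x3 uint8, red, green, blue); there is no depth.
- bot.get_calibration(name): a dict with "camera_matrix" (3x3 intrinsics, pixels), "R" (3x3) and "t" (3): a world point X has camera coordinates R X + t; the wrist camera has in their place "mount" (4x4, takes a point from camera to tool coordinates, whose origin is the TCP and whose axes are the flange's). Camera axes: x right, y down, z forward; pixel columns grow to the right and rows downward; lengths in m; the calibration is good to about 2 mm. A picture is of the moment at which its call begins: read the wrist's pose just before it. get_calibration takes no time and is no camera call.
- bot.close_job(): hands the job in; it is judged then, once.
The state is a dict: "t": time; "joint_pos": joint angles; "qvel": joint speeds; "joint_torque": joint torques, N m; "ee_pos": TCP position; "tool_rot": TCP orientation; "ft_force": force on the tool from outside, world axes, zero at the start; "moment": the same for the moment, N m; "finger_gap": finger opening in m; "grasp_force": force on a finger pad.
Only numpy, scipy, OpenCV 4.12 (cv2) and the standard library are available. Lean on these libraries where they do the work, as an engineer would, in place of code of your own. Each camera call takes 0.05 s, during which the arm holds its last target. There are 200 camera calls.

## Task

Set up the shaft for a run-out check on the surface plate: stand the two small matched vee blocks in the plate's near half, one left and one right of its middle, vees in line along the plate's long side, then lower the shaft gently into both vees so that each bearing journal lies in a block, the coupling hub is to the left and the shaft is centred along the plate. Last, stand the dial indicator on the plate behind the shaft, square to it, with its plunger over the middle of the shaft and not touching it. Left, near and behind are as seen from the robot; leave the large vee block, the battery and the tin where they are.

Things in the scene. Friction and masses are not known exactly. Their poses are not given: they have to be found in the camera images.
- plate: Fixed cast-iron surface plate, ground steel top on a grey body, 200 (local x) x 300 (local y) x 50 mm tall; the working top is 50 mm above the bench. Local x points away from the robot (near half: x below 0), local y to the robot's left along the long side. Origin: centre of underside.
- block_a: One of two alike small steel vee blocks, interchangeable: 45 (local x) x 30 (local y) x 40 mm tall, 0.33 kg, vee open upwards. The 90 degree vee runs along local y, 30 mm wide at the top, 15 mm deep: a 20 mm journal in it has its axis 39 mm above the underside. Grip across the 45 mm width (fingers close along local x). Stands in a row with the large one, in any place. Origin: centre of underside.
- block_b: One of two alike small steel vee blocks, interchangeable: 45 (local x) x 30 (local y) x 40 mm tall, 0.33 kg, vee open upwards. The 90 degree vee runs along local y, 30 mm wide at the top, 15 mm deep: a 20 mm journal in it has its axis 39 mm above the underside. Grip across the 45 mm width (fingers close along local x). Stands in a row with the large one, in any place. Origin: centre of underside.
- big_block: Bystander: large vee block of the same form, 66 x 45 x 55 mm tall, not one of the pair; leave it. Stands in a row with the two small ones, in any of the three places. Origin: centre of underside, vee along local y.
- shaft: Stepped steel shaft, 0.75 kg, lying in the cradle. Local x is its axis (it may roll); origin on the axis. Along x, mm: stub dia 14 at -112 to -88; journal dia 20 at -88 to -42; thick part dia 26 at -42 to 42 (grip here, across); journal dia 20 at 42 to 88; coupling hub dia 40 at 88 to 106. Journal middles at -65 and +65. Axis 36 mm above bench at start, 89 when in the blocks on the plate.
- cradle: Fixed wooden cradle, 170 x 62 x 40 mm tall: base board 10 mm thick, two notched saddles 16 mm thick at local x = -65 and +65, under the shaft's journals. The shaft lies along local x, hub towards +x; room for fingers between the saddles, down to the board. Origin: centre of underside.
- stand: Dial indicator on its stand, 0.75 kg. Origin: at foot level, straight below the plunger tip. Local x points from plunger to post. Post dia 14 at x = 80 mm, top 190 mm above foot; grip it from above at 150 to 180 mm (balances there). Arm clamp on it 108 to 132 mm up. Base 60 x 46 x 50 tall, x = 60 to 120. Dial dia 56, centre 120 up; plunger tip 62 up, so 10 mm clear of the shaft in the blocks.
- battery: Bystander: black and yellow slide-on cordless tool battery, 115 x 72 x 58 mm, on the bench beyond. Origin: centre of underside.
- tin: Bystander: small round tin, dia 68, 75 mm tall. Origin: centre of underside.
Not all that is in view belongs to the job. What is shaped like the block_b but green or orange is not meant.

How it is judged:
On the way, in this order (a step that is already met when the one before it is completed fails the run):
1. both small vee blocks stand released on the near half of the plate, vees along its long side, about 130 mm apart (z of block_a in the frame of plate between 0.047 and 0.053 m and angle between each of block_a, block_b's own z axis and vertical below 0.06 rad and angle between the y axis of each of block_a, block_b and the y axis of plate, either way round below 0.15 rad and z of block_b in the frame of plate between 0.047 and 0.053 m and linear speed of each of block_a, block_b below 0.01 m/s and angular speed of each of block_a, block_b below 0.1 rad/s and horizontal distance between block_a and block_b between 0.112 and 0.148 m and x of block_a in the frame of plate between -0.085 and -0.005 m and x of block_b in the frame of plate between -0.085 and -0.005 m and contact force between the fingers and block_a below 0.2 N and contact force between the fingers and block_b below 0.2 N), for 0.2 s.
2. the shaft lies released in both vees, a journal in each block, coupling hub to the left (z of shaft in the frame of plate between 0.0866 and 0.0916 m and angle between shaft's own x axis and vertical between 1.5428 and 1.5988 rad and angle between the x axis of shaft and the y axis of plate, either way round below 0.12 rad and x of shaft in the frame of plate between -0.078 and -0.02 m and y of shaft in the frame of plate between -0.03 and 0.03 m and z of block_a in the frame of plate between 0.047 and 0.053 m and angle between each of block_a, block_b's own z axis and vertical below 0.06 rad and angle between the y axis of each of block_a, block_b and the y axis of plate, either way round below 0.15 rad and z of block_b in the frame of plate between 0.047 and 0.053 m and ((x of block_a in the frame of shaft between 0.055 and 0.075 m and x of block_b in the frame of shaft between -0.075 and -0.055 m and y of block_a in the frame of plate above 0.02 m and y of block_b in the frame of plate below -0.02 m) or (x of block_b in the frame of shaft between 0.055 and 0.075 m and x of block_a in the frame of shaft between -0.075 and -0.055 m and y of block_b in the frame of plate above 0.02 m and y of block_a in the frame of plate below -0.02 m)) and linear speed of shaft below 0.01 m/s and angular speed of shaft below 0.1 rad/s and contact force between the fingers and shaft below 0.2 N), for 0.2 s.
3. the dial indicator stands on the plate behind the shaft with its plunger over the shaft's middle (z of stand in the frame of plate between 0.047 and 0.053 m and angle between stand's own z axis and vertical below 0.04 rad and horizontal distance between stand and shaft below 0.012 m and angle between the x axis of stand and the x axis of plate, either way round below 0.2 rad and x of plate in the frame of stand above 0.005 m and linear speed of stand below 0.01 m/s and angular speed of stand below 0.1 rad/s), for 0.2 s.
At the end, for the whole second after the job is handed in: Small vee blocks within 10 mm of the journals' middles; shaft level in both vees (2.5 mm), hub left, 20-78 mm near of plate middle, centred to 30 mm, parallel to 0.12 rad; indicator upright on plate behind, plunger within 12 mm of shaft middle, square to 0.2 rad; all at rest (all of step 3 and z of shaft in the frame of plate between 0.0866 and 0.0916 m and angle between shaft's own x axis and vertical between 1.5428 and 1.5988 rad and angle between the x axis of shaft and the y axis of plate, either way round below 0.12 rad and x of shaft in the frame of plate between -0.078 and -0.02 m and y of shaft in the frame of plate between -0.03 and 0.03 m and z of block_a in the frame of plate between 0.047 and 0.053 m and angle between each of block_a, block_b's own z axis and vertical below 0.06 rad and angle between the y axis of each of block_a, block_b and the y axis of plate, either way round below 0.15 rad and z of block_b in the frame of plate between 0.047 and 0.053 m and ((x of block_a in the frame of shaft between 0.055 and 0.075 m and x of block_b in the frame of shaft between -0.075 and -0.055 m and y of block_a in the frame of plate above 0.02 m and y of block_b in the frame of plate below -0.02 m) or (x of block_b in the frame of shaft between 0.055 and 0.075 m and x of block_a in the frame of shaft between -0.075 and -0.055 m and y of block_b in the frame of plate above 0.02 m and y of block_a in the frame of plate below -0.02 m)) and linear speed of each of shaft, block_a, block_b below 0.01 m/s and angular speed of each of shaft, block_a, block_b below 0.1 rad/s); the robot touches nothing.
It fails at once if a bystander (large vee block, battery, tin) is moved by more than 15 mm (distance of any of big_block, battery, tin from where it was at the start of the episode above 0.015 m).
It fails at once if the shaft is dropped or banged into the vee blocks (over 90 N) (contact force between shaft and block_a above 90 N or contact force between shaft and block_b above 90 N).
It fails at once if the dial indicator knocks against the shaft (over 2 N) (contact force between stand and shaft above 2 N).
It fails at once if the dial indicator is tipped by more than 0.5 rad (angle between stand's own z axis and vertical above 0.5 rad).
It also fails if it takes over 122 s, if anything falls off the work surface, if the arm or the gripper's body presses on something with over 40 N, if the wrist force passes 120 N, or if a joint passes its speed limit or range.

## Working session

There is one attempt and no reset: what is moved stays moved. The work goes in short steps, Python scripts to look and compute and a shell command to move; the robot and the scene stay as the last step left them, time stands still between calls to the robot, and variables do not carry over. Pictures are saved under pics/ and viewed, at most 14 in all, crops included, and the job is handed in when it is done.

```bash
mkdir -p pics; cat > h.py <<'E'
import numpy as np, cv2
from plant import bot
from scipy.spatial.transform import Rotation as Rn
def R(q): return Rn.from_quat([q[1],q[2],q[3],q[0]]).as_matrix()
def snap(name,f):
    im=bot.grab_frame(name); cv2.imwrite('pics/'+f,im[:,:,::-1]); return im
def px2w(name,u,v,z,pose=None):
    c=bot.get_calibration(name); K=np.array(c['camera_matrix'])
    d=np.linalg.inv(K)@[u,v,1]
    if 'mount' in c:
        M=np.array(c['mount']); p,q=pose; Rt=R(q)
        o=np.array(p)+Rt@M[:3,3]; d=Rt@M[:3,:3]@d
    else:
        Rc=np.array(c['R']); o=-Rc.T@np.array(c['t']); d=Rc.T@d
    s=(z-o[2])/d[2]; return o+s*d
def w2px(name,X,pose=None):
    c=bot.get_calibration(name); K=np.array(c['camera_matrix']); X=np.array(X,float)
    if 'mount' in c:
        M=np.array(c['mount']); p,q=pose; x=R(q).T@(X-np.array(p)); x=M[:3,:3].T@(x-M[:3,3])
    else: x=np.array(c['R'])@X+np.array(c['t'])
    y=K@x; return y[:2]/y[2]
E
python3 - <<'E'
from h import *
np.set_printoptions(precision=4,suppress=True)
o=bot.get_obs(); print(o); print(R(o['tool_rot']))
for n in ('scene','side','wrist'):
    im=snap(n,n+'0.png'); c=bot.get_calibration(n)
    if 'R' in c: print(n,-np.array(c['R']).T@c['t'],c['camera_matrix'])
    else: print(c)
a=cv2.imread('pics/scene0.png'); 
E
```

```text
{'t': 0.0, 'joint_pos': array([ 1.186 ,  0.4684, -0.0116,  1.6036,  0.006 ,  1.0714, -0.0563]), 'qvel': array([-0.0003, -0.0025,  0.0003, -0.0004, -0.0003, -0.0012, -0.0004]), 'joint_torque': array([ -0.0002, -52.0568,  -0.0127, -24.3751,  -0.0568,   0.0171,
         0.0001]), 'ee_pos': array([ 0.2176, -0.6119,  0.2136]), 'tool_rot': array([-0.0008,  0.9854,  0.17  , -0.0002]), 'ft_force': array([0.178 , 0.1935, 0.4865]), 'moment': array([ 0.0238,  0.0169, -0.0488]), 'grasp_force': 0.0, 'finger_gap': 0.0920820568823849}
[[ 0.9422  0.3351 -0.0007]
 [ 0.3351 -0.9422  0.0016]
 [-0.0001 -0.0017 -1.    ]]
scene [ 0.9477 -0.2054  0.697 ] [[406.7984   0.     275.1501]
 [  0.     406.7984 208.2235]
 [  0.       0.       1.    ]]
side [0.1022 0.6464 0.639 ] [[528.787    0.     287.3581]
 [  0.     528.787  212.8659]
 [  0.       0.       1.    ]]
{'camera_matrix': array([[297.4881,   0.    , 276.0469],
       [  0.    , 297.4881, 209.2013],
       [  0.    ,   0.    ,   1.    ]]), 'mount': array([[-0.0001, -0.9613, -0.2754,  0.0763],
       [ 1.    , -0.0002,  0.0005,  0.0002],
       [-0.0006, -0.2754,  0.9613, -0.17  ],
       [ 0.    ,  0.    ,  0.    ,  1.    ]])}
```

View pics/scene0.png

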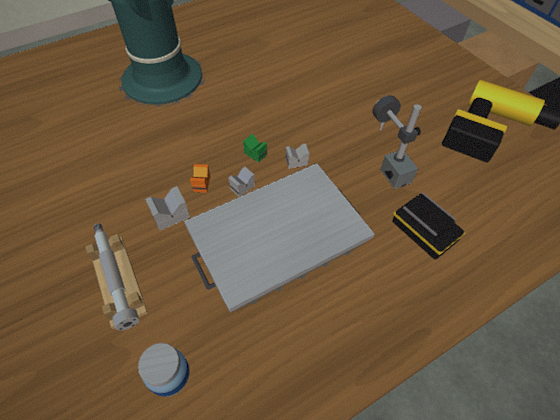

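View pics/side0.png

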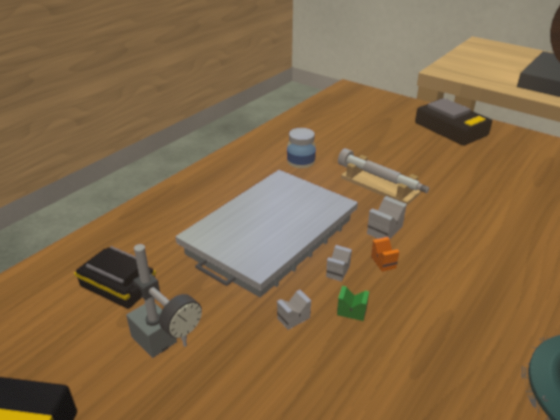

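Scene view: the row of small blocks lies near (240,181) and (298,156), with the large one at (167,208). The plate's corners are around (185,220), (318,167), (373,233) and (231,305). The shaft is at (112,275) with its hub toward the viewer, and the stand is at (398,170). I'll enlarge these.

```bash
python3 - <<'E'
import cv2,numpy as np
a=cv2.imread('pics/scene0.png'); b=cv2.imread('pics/side0.png')
cv2.imwrite('pics/c1.png',cv2.resize(a[130:340,80:340],None,fx=2.8,fy=2.8,interpolation=cv2.INTER_CUBIC))
s1=cv2.resize(a[90:220,360:430],None,fx=4.5,fy=4.5,interpolation=cv2.INTER_CUBIC)
s2=cv2.resize(b[235:365,115:215],None,fx=4.5,fy=4.5,interpolation=cv2.INTER_CUBIC)
cv2.imwrite('pics/c2.png',np.hstack([s1,s2]))
E
```

```text
(no output)
```

View pics/c1.png

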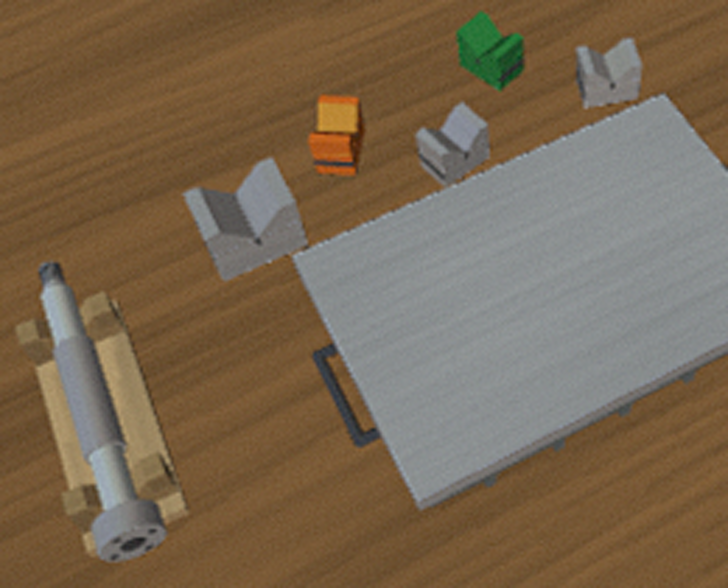

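View pics/c2.png

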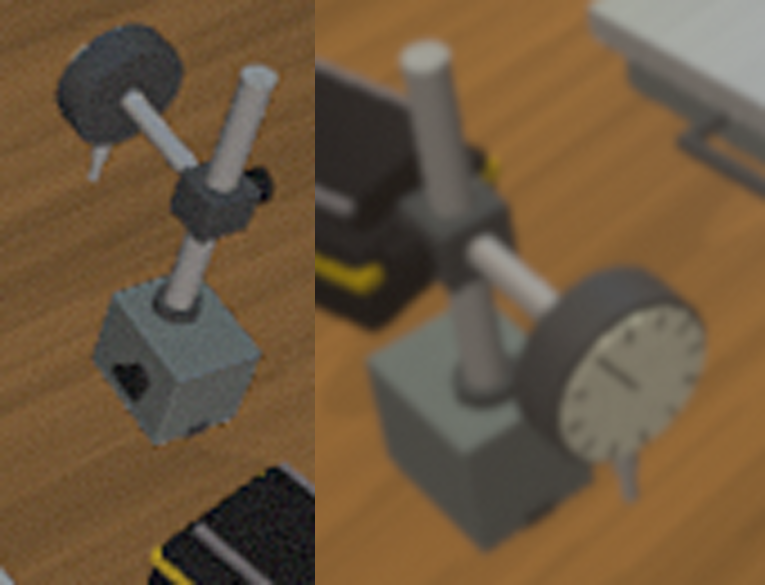

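```bash
python3 - <<'E'
from h import *
np.set_printoptions(precision=4,suppress=True)
A=lambda x,y:(80+x/2.8,130+y/2.8)
S1=lambda x,y:(360+x/4.5,90+y/4.5)
S2=lambda x,y:(115+(x-315)/4.5,235+y/4.5)
P=lambda n,p,c,z:print(n,px2w(c,*p,z))
for p in [A(295,256),A(665,96),A(420,507),(373,233)]: P('plate',p,'scene',.05)
for x,y,z in [(587,108,0),(641,97,0),(612,86,.025),(447,184,0),(489,155,0),(455,150,.025),(428,150,.04)]: P('blk%d'%x,A(x,y),'scene',z)
P('big notch',A(258,240),'scene',.035)
P('bigb',A(225,278),'scene',.0);P('bigb',A(305,246),'scene',.0)
P('stub',A(50,272),'scene',.036);P('hub',A(132,543),'scene',.036)
P('thick0',A(78,340),'scene',.046);P('thick1',A(110,447),'scene',.046)
P('post top',S1(260,75),'scene',.19);P('post top',S2(427,55),'side',.19)
P('tip',S1(94,178),'scene',.062);P('tip',S2(631,498),'side',.062)
P('post foot',S1(177,303),'scene',.05);P('post foot',S2(483,385),'side',.05)
E
```

```text
plate [ 0.4959 -0.1375  0.05  ]
plate [0.5055 0.1587 0.05  ]
plate [ 0.697  -0.1451  0.05  ]
plate [0.6986 0.1525 0.05  ]
blk587 [0.4498 0.126  0.    ]
blk641 [0.4623 0.1696 0.    ]
blk612 [0.4585 0.1429 0.025 ]
blk447 [ 0.4597 -0.0061  0.    ]
blk489 [0.4515 0.0352 0.    ]
blk455 [0.452  0.0069 0.025 ]
blk428 [ 0.4529 -0.0149  0.04  ]
big notch [ 0.4598 -0.1529  0.035 ]
bigb [ 0.4527 -0.1833  0.    ]
bigb [ 0.4566 -0.1224  0.    ]
stub [ 0.4121 -0.2861  0.036 ]
hub [ 0.6242 -0.3003  0.036 ]
thick0 [ 0.4812 -0.2846  0.046 ]
thick1 [ 0.5643 -0.2906  0.046 ]
post top [0.5795 0.3173 0.19  ]
post top [0.578  0.3164 0.19  ]
tip [0.5014 0.3286 0.062 ]
tip [0.4984 0.3296 0.062 ]
post foot [0.5784 0.3191 0.05  ]
post foot [0.5796 0.3181 0.05  ]
```

```bash
python3 -m jog '[{"y":1}]'; python3 -m jog 2>&1 | head -5
```

```text
invalid inputinvalid input at $[0]: expected keys x, y, z, wx, wy, wz
```

```bash
python3 -m jog '[{"x":0,"y":0,"z":0,"wx":0,"wy":0,"wz":9.8},{"x":0,"y":0,"z":0,"wx":0,"wy":0,"wz":9.8},{"x":20,"y":-40,"z":-5,"wx":0,"wy":0,"wz":0},{"x":20,"y":-60,"z":-5,"wx":0,"wy":0,"wz":0},{"x":20,"y":-60,"z":-5,"wx":0,"wy":0,"wz":0},{"x":20,"y":-60,"z":-5,"wx":0,"wy":0,"wz":0},{"x":20,"y":-60,"z":-5,"wx":0,"wy":0,"wz":0},{"x":20,"y":-60,"z":-5,"wx":0,"wy":0,"wz":0},{"x":20,"y":-60,"z":-5,"wx":0,"wy":0,"wz":0},{"x":20,"y":-60,"z":0,"wx":0,"wy":0,"wz":0},{"x":20,"y":-60,"z":0,"wx":0,"wy":0,"wz":0},{"x":20,"y":-60,"z":0,"wx":0,"wy":0,"wz":0},{"x":0,"y":-60,"z":0,"wx":0,"wy":0,"wz":0},{"x":0,"y":-50,"z":0,"wx":0,"wy":0,"wz":0},{"x":0,"y":0,"z":0,"wx":0,"wy":0,"wz":0},{"x":0,"y":0,"z":0,"wx":0,"wy":0,"wz":0}]' -1
cat >> h.py <<'E'
import json
def wsnap(f,crop=None,sc=1):
    o=bot.get_obs(); p=(o['ee_pos'].tolist(),o['tool_rot'].tolist())
    im=snap('wrist',f); json.dump(p,open('pics/'+f+'.json','w'))
    if crop:
        x0,y0,x1,y1=crop; cv2.imwrite('pics/'+f,cv2.resize(im[y0:y1,x0:x1,::-1],None,fx=sc,fy=sc,interpolation=cv2.INTER_CUBIC))
    print(p)
E
python3 -c "
from h import *
wsnap('w1.png')
p=json.load(open('pics/w1.png.json'))
for X in [(.44,.15,.04),(.44,.01,.04),(.5,.15,.05)]: print(w2px('wrist',X,p))
a=cv2.imread('pics/w1.png');cv2.imwrite('pics/w1b.png',cv2.resize(a,(784,588),interpolation=cv2.INTER_CUBIC))
"
```

```text
t: 2.15
ee_pos: [0.4154, 0.0693, 0.2489]
tool_rot: [0.0, 1.0, -0.0, -0.0]
ft_force: [0.3, -0.7, 0.1]
finger_gap: 0.092
grasp_force: 0.0
([0.4154422437193164, 0.06929837707486675, 0.24890482677507447], [0.00027670601265109197, 0.9999998587733075, -0.00036443888462612834, -0.00027031730737078985])
[211.80932791 166.45448128]
[321.84715704 166.34378806]
[207.01030459 116.90373104]
```

View pics/w1b.png

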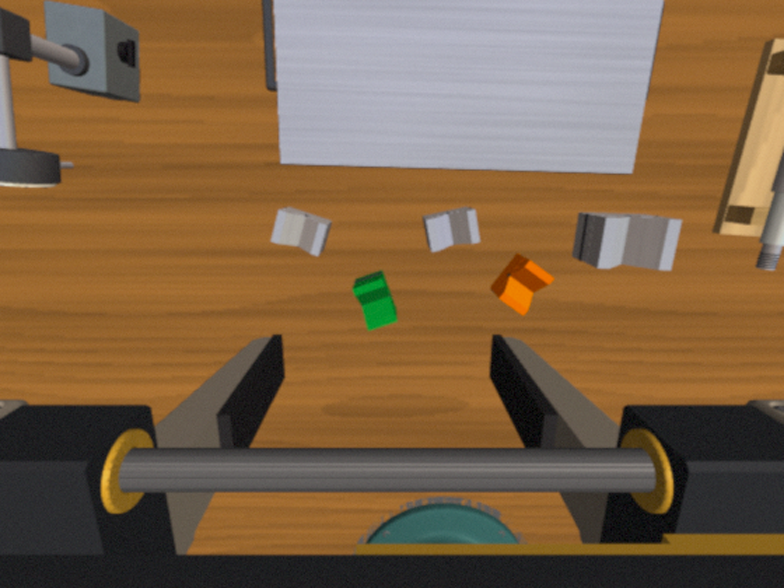

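Wrist view (scaled 1.4): the left block is at (301,231), the middle block at (452,229), and the plate's near edge runs (281,164)–(634,173). The green and orange decoys stand nearer the robot. I'll zoom in on the two blocks.

```bash
python3 -c "
from h import *
a=cv2.imread('pics/w1.png')
f=lambda x,y:cv2.resize(a[y:y+45,x:x+50],None,fx=8,fy=8,interpolation=cv2.INTER_CUBIC)
cv2.imwrite('pics/w1c.png',np.hstack([f(190,142),f(297,142)]))
"
```

```text
(no output)
```

View pics/w1c.png

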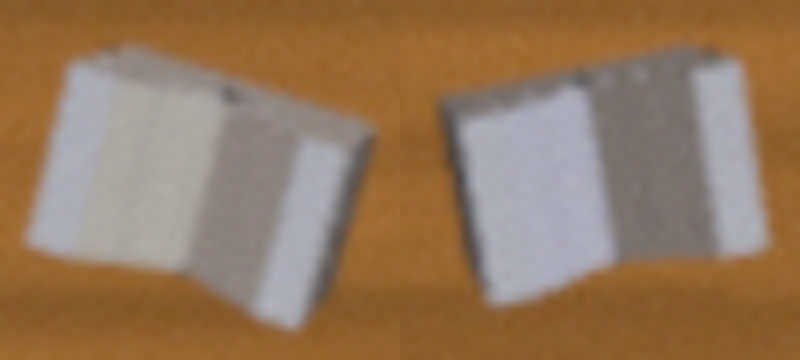

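```bash
python3 -c "
from h import *
np.set_printoptions(precision=4,suppress=True)
p=json.load(open('pics/w1.png.json'))
def W(u,v,z): return px2w('wrist',u,v,z,p)[:2]
for n,x0,cs in (('L',190,[(72,62),(350,145),(300,330),(27,245)]),('M',247,[(462,122),(742,62),(770,247),(492,303)])):
    c=np.array([W(x0+x/8,142+y/8,.04) for x,y in cs]); w=(c[0]+c[3]-c[1]-c[2])/2; print(n,c.mean(0),np.linalg.norm(w),np.degrees(np.arctan2(-w[0],w[1])), np.linalg.norm(c[0]-c[3]))
c=[W(x/1.4,y/1.4,.05) for x,y in [(281,164),(634,173),(273,2),(662,2)]]; print(c)
"
```

```text
L [0.4398 0.1479] 0.045046564162395865 -17.30101943289 0.030240724017886866
M [0.4416 0.0073] 0.044878643805756 11.759131644389093 0.02942376923347482
[array([0.4997, 0.1575]), array([ 0.4922, -0.1426]), array([0.6185, 0.1552]), array([ 0.6184, -0.1435])]
```

```bash
python3 -m jog '[{"x":12,"y":-39,"z":40,"wx":0,"wy":0,"wz":0},{"x":12.4,"y":-39.6,"z":40,"wx":0,"wy":0,"wz":0},{"x":0,"y":0,"z":40,"wx":0,"wy":0,"wz":8.65},{"x":0,"y":0,"z":30,"wx":0,"wy":0,"wz":8.65},{"x":0,"y":0,"z":20,"wx":0,"wy":0,"wz":0},{"x":0,"y":0,"z":0,"wx":0,"wy":0,"wz":0},{"x":0,"y":0,"z":0,"wx":0,"wy":0,"wz":0}]' -0.5 40; cat >> h.py <<'E'
def to(x,y,yaw,z=None):
    o=bot.get_obs(); M=R(o['tool_rot']); cy=np.degrees(np.arctan2(M[1,0],M[0,0]))
    e=o['ee_pos']; d=np.array([x,y,e[2] if z is None else z])-e
    print('shift tool mm',np.round(M.T@d*1e3,1),'wz',round((cy-yaw+180)%360-180,2),'yaw',round(cy,2),'pos',np.round(e,4),'tilt',np.round(M[:,2],4))
E
python3 -c "
from h import *
to(.4398,.1479,-17.3,.006)"
```

```text
t: 3.08
ee_pos: [0.4407, 0.148, 0.0797]
tool_rot: [-0.0, 0.988, -0.151, 0.0]
ft_force: [0.3, -0.8, -0.1]
finger_gap: 0.0686
grasp_force: 0.0
shift tool mm [-0.9  0.4 73.7] wz -0.1 yaw -17.4 pos [0.4407 0.148  0.0797] tilt [ 9.e-04 -0.e+00 -1.e+00]
```

```bash
python3 -m jog '[{"x":-0.9,"y":0.4,"z":35,"wx":0,"wy":0,"wz":0},{"x":0,"y":0,"z":28,"wx":0,"wy":0,"wz":0},{"x":0,"y":0,"z":10.7,"wx":0,"wy":0,"wz":0},{"x":0,"y":0,"z":0,"wx":0,"wy":0,"wz":0}]' -0.5 40 && python3 -m jog '[{"x":0,"y":0,"z":0,"wx":0,"wy":0,"wz":0},{"x":0,"y":0,"z":0,"wx":0,"wy":0,"wz":0},{"x":0,"y":0,"z":0,"wx":0,"wy":0,"wz":0},{"x":0,"y":0,"z":-15,"wx":0,"wy":0,"wz":0},{"x":0,"y":0,"z":-40,"wx":0,"wy":0,"wz":0},{"x":0,"y":0,"z":-50,"wx":0,"wy":0,"wz":0},{"x":0,"y":0,"z":0,"wx":0,"wy":0,"wz":-10.59},{"x":0,"y":0,"z":0,"wx":0,"wy":0,"wz":-10.59},{"x":0,"y":0,"z":0,"wx":0,"wy":0,"wz":-10.59},{"x":0,"y":0,"z":0,"wx":0,"wy":0,"wz":-10.59},{"x":0,"y":0,"z":0,"wx":0,"wy":0,"wz":-10.59},{"x":0,"y":0,"z":0,"wx":0,"wy":0,"wz":-10.59},{"x":0,"y":0,"z":0,"wx":0,"wy":0,"wz":-10.59},{"x":0,"y":0,"z":0,"wx":0,"wy":0,"wz":-10.59},{"x":0,"y":0,"z":0,"wx":0,"wy":0,"wz":-10.59},{"x":0,"y":0,"z":0,"wx":0,"wy":0,"wz":-10.59},{"x":0,"y":0,"z":0,"wx":0,"wy":0,"wz":0}]' 1 40;python3 -c "
from h import *
to(.5486,.0722,88.6,.056)"
```

```text
t: 3.58
ee_pos: [0.4394, 0.1485, 0.0058]
tool_rot: [-0.0, 0.989, -0.151, 0.0]
ft_force: [0.2, -0.6, -0.9]
finger_gap: 0.0692
grasp_force: 0.0
t: 5.7
ee_pos: [0.4386, 0.1479, 0.1106]
tool_rot: [-0.0, 0.717, 0.697, -0.0]
ft_force: [0.2, -0.3, -2.5]
finger_gap: 0.0445
grasp_force: 40.0
shift tool mm [-72.6 112.1  54.5] wz -0.16 yaw 88.44 pos [0.4386 0.1479 0.1106] tilt [-8.e-04 -5.e-04 -1.e+00]
```

```bash
python3 -m jog '[{"x":-24,"y":37,"z":0,"wx":0,"wy":0,"wz":0},{"x":-24,"y":37,"z":5,"wx":0,"wy":0,"wz":0},{"x":-24.6,"y":38.1,"z":20,"wx":0,"wy":0,"wz":0},{"x":0,"y":0,"z":15,"wx":0,"wy":0,"wz":0},{"x":0,"y":0,"z":8,"wx":0,"wy":0,"wz":0},{"x":0,"y":0,"z":4,"wx":0,"wy":0,"wz":0},{"x":0,"y":0,"z":0,"wx":0,"wy":0,"wz":0}]' && python3 -c "
from h import *
to(.5486,.0722,88.6,.0558)"
```

```text
t: 6.58
ee_pos: [0.5488, 0.0739, 0.0587]
tool_rot: [0.0, 0.715, 0.699, -0.0]
ft_force: [0.0, 0.2, -4.1]
finger_gap: 0.0445
grasp_force: 40.0
shift tool mm [-1.7 -0.2  2.9] wz 0.04 yaw 88.64 pos [0.5488 0.0739 0.0587] tilt [-0.e+00 -1.e-04 -1.e+00]
```

```bash
python3 -m jog '[{"x":-1.7,"y":0,"z":1.5,"wx":0,"wy":0,"wz":0},{"x":0,"y":0,"z":1.5,"wx":0,"wy":0,"wz":0},{"x":0,"y":0,"z":0,"wx":0,"wy":0,"wz":0}]' && python3 -m jog '[{"x":0,"y":0,"z":0,"wx":0,"wy":0,"wz":0},{"x":0,"y":0,"z":0,"wx":0,"wy":0,"wz":0},{"x":0,"y":0,"z":0,"wx":0,"wy":0,"wz":0},{"x":0,"y":0,"z":-20,"wx":0,"wy":0,"wz":0},{"x":0,"y":0,"z":-40,"wx":0,"wy":0,"wz":0},{"x":0,"y":0,"z":-20,"wx":0,"wy":0,"wz":9.6},{"x":0,"y":0,"z":0,"wx":0,"wy":0,"wz":9.6},{"x":0,"y":0,"z":0,"wx":0,"wy":0,"wz":9.6},{"x":0,"y":0,"z":0,"wx":0,"wy":0,"wz":9.6},{"x":0,"y":0,"z":0,"wx":0,"wy":0,"wz":9.6},{"x":0,"y":0,"z":0,"wx":0,"wy":0,"wz":9.6},{"x":0,"y":0,"z":0,"wx":0,"wy":0,"wz":9.6},{"x":0,"y":0,"z":0,"wx":0,"wy":0,"wz":9.6},{"x":0,"y":0,"z":0,"wx":0,"wy":0,"wz":0}]' -0.5 40;python3 -c "
from h import *
to(.4416,.0073,11.76,.006)"
```

```text
t: 6.95
ee_pos: [0.5495, 0.0713, 0.0563]
tool_rot: [0.001, 0.716, 0.698, -0.0]
ft_force: [-1.4, -1.7, 4.2]
finger_gap: 0.0445
grasp_force: 40.0
t: 8.7
ee_pos: [0.5496, 0.0719, 0.1367]
tool_rot: [0.0, 0.995, 0.104, 0.001]
ft_force: [-0.5, -0.4, 0.1]
finger_gap: 0.069
grasp_force: 0.0
shift tool mm [-119.3   40.9  130.5] wz 0.16 yaw 11.92 pos [0.5496 0.0719 0.1367] tilt [ 0.0016  0.     -1.    ]
```

```bash
python3 -m jog '[{"x":-50,"y":17,"z":0,"wx":0,"wy":0,"wz":0.16},{"x":-50,"y":17,"z":0,"wx":0,"wy":0,"wz":0},{"x":-19.3,"y":6.9,"z":30,"wx":0,"wy":0,"wz":0},{"x":0,"y":0,"z":40,"wx":0,"wy":0,"wz":0},{"x":0,"y":0,"z":20,"wx":0,"wy":0,"wz":0},{"x":0,"y":0,"z":0,"wx":0,"wy":0,"wz":0}]';python3 -c "
from h import *
to(.4416,.0073,11.76,.006)"
```

```text
t: 9.45
ee_pos: [0.4399, 0.0076, 0.0449]
tool_rot: [-0.0, 0.995, 0.103, -0.001]
ft_force: [0.2, 0.3, 0.2]
finger_gap: 0.069
grasp_force: 0.0
shift tool mm [ 1.7  0.6 38.9] wz 0.04 yaw 11.8 pos [0.4399 0.0076 0.0449] tilt [-2.4e-03  5.0e-04 -1.0e+00]
```

```bash
python3 -m jog '[{"x":1.7,"y":0.6,"z":20,"wx":0,"wy":0,"wz":0},{"x":0,"y":0,"z":13,"wx":0,"wy":0,"wz":0},{"x":0,"y":0,"z":5.9,"wx":0,"wy":0,"wz":0},{"x":0,"y":0,"z":0,"wx":0,"wy":0,"wz":0}]' -0.5 40 && python3 -m jog '[{"x":0,"y":0,"z":0,"wx":0,"wy":0,"wz":0},{"x":0,"y":0,"z":0,"wx":0,"wy":0,"wz":0},{"x":0,"y":0,"z":0,"wx":0,"wy":0,"wz":0},{"x":0,"y":0,"z":-15,"wx":0,"wy":0,"wz":0},{"x":0,"y":0,"z":-40,"wx":0,"wy":0,"wz":0},{"x":0,"y":0,"z":-50,"wx":0,"wy":0,"wz":0},{"x":0,"y":0,"z":0,"wx":0,"wy":0,"wz":-9.6},{"x":0,"y":0,"z":0,"wx":0,"wy":0,"wz":-9.6},{"x":0,"y":0,"z":0,"wx":0,"wy":0,"wz":-9.6},{"x":0,"y":0,"z":0,"wx":0,"wy":0,"wz":-9.6},{"x":0,"y":0,"z":0,"wx":0,"wy":0,"wz":-9.6},{"x":0,"y":0,"z":0,"wx":0,"wy":0,"wz":-9.6},{"x":0,"y":0,"z":0,"wx":0,"wy":0,"wz":-9.6},{"x":0,"y":0,"z":0,"wx":0,"wy":0,"wz":-9.6},{"x":0,"y":0,"z":0,"wx":0,"wy":0,"wz":0}]' 1 40;python3 -c "
from h import *
to(.5454,-.0578,88.6,.0558)"
```

```text
t: 9.95
ee_pos: [0.4425, 0.0071, 0.0066]
tool_rot: [-0.0, 0.995, 0.102, -0.0]
ft_force: [0.1, -0.2, 0.5]
finger_gap: 0.069
grasp_force: 0.0
t: 11.82
ee_pos: [0.442, 0.0066, 0.1118]
tool_rot: [-0.0, 0.718, 0.696, -0.0]
ft_force: [0.3, -0.4, -3.7]
finger_gap: 0.0447
grasp_force: 40.0
shift tool mm [-61.2 105.3  55.9] wz -0.31 yaw 88.29 pos [0.442  0.0066 0.1118] tilt [-6.e-04 -3.e-04 -1.e+00]
```

```bash
python3 -m jog '[{"x":-20,"y":35,"z":0,"wx":0,"wy":0,"wz":-0.3},{"x":-20,"y":35,"z":5,"wx":0,"wy":0,"wz":0},{"x":-21.2,"y":35.3,"z":20,"wx":0,"wy":0,"wz":0},{"x":0,"y":0,"z":15,"wx":0,"wy":0,"wz":0},{"x":0,"y":0,"z":8,"wx":0,"wy":0,"wz":0},{"x":0,"y":0,"z":4,"wx":0,"wy":0,"wz":0},{"x":0,"y":0,"z":0,"wx":0,"wy":0,"wz":0}]' && python3 -c "
from h import *
to(.5454,-.0578,88.6,.0562)"
```

```text
t: 12.7
ee_pos: [0.5459, -0.0562, 0.0598]
tool_rot: [0.0, 0.715, 0.699, -0.0]
ft_force: [0.6, -0.3, -2.8]
finger_gap: 0.0447
grasp_force: 40.0
shift tool mm [-1.6 -0.4  3.6] wz 0.16 yaw 88.76 pos [ 0.5459 -0.0562  0.0598] tilt [-1.e-04 -2.e-04 -1.e+00]
```

```bash
python3 -m jog '[{"x":-1.6,"y":-0.4,"z":2,"wx":0,"wy":0,"wz":0},{"x":0,"y":0,"z":1.5,"wx":0,"wy":0,"wz":0},{"x":0,"y":0,"z":0,"wx":0,"wy":0,"wz":0}]' && python3 -m jog '[{"x":0,"y":0,"z":0,"wx":0,"wy":0,"wz":0},{"x":0,"y":0,"z":0,"wx":0,"wy":0,"wz":0},{"x":0,"y":0,"z":0,"wx":0,"wy":0,"wz":0},{"x":0,"y":0,"z":-20,"wx":0,"wy":0,"wz":0},{"x":0,"y":0,"z":-40,"wx":0,"wy":0,"wz":0},{"x":-10,"y":-8,"z":-40,"wx":0,"wy":0,"wz":0},{"x":-60,"y":-40,"z":-40,"wx":0,"wy":0,"wz":0},{"x":-50,"y":-20,"z":-40,"wx":0,"wy":0,"wz":10.3},{"x":0,"y":0,"z":-10,"wx":0,"wy":0,"wz":10.3},{"x":0,"y":0,"z":0,"wx":0,"wy":0,"wz":10.3},{"x":0,"y":0,"z":0,"wx":0,"wy":0,"wz":10.3},{"x":0,"y":0,"z":0,"wx":0,"wy":0,"wz":10.3},{"x":0,"y":0,"z":0,"wx":0,"wy":0,"wz":10.3},{"x":0,"y":0,"z":0,"wx":0,"wy":0,"wz":10.3},{"x":0,"y":0,"z":0,"wx":0,"wy":0,"wz":10.3},{"x":0,"y":0,"z":0,"wx":0,"wy":0,"wz":10.3},{"x":0,"y":0,"z":0,"wx":0,"wy":0,"wz":0}]' -0.5 40;python3 -c "
from h import *
wsnap('w2.png')
p=json.load(open('pics/w2.png.json'))
for X in [(.549,.0722,.09),(.5454,-.0578,.09),(.4121,-.286,.036),(.6242,-.3,.036)]: print(w2px('wrist',X,p))
a=cv2.imread('pics/w2.png');cv2.imwrite('pics/w2b.png',cv2.resize(a[20:280,150:490],None,fx=2.3,fy=2.3,interpolation=cv2.INTER_CUBIC))
"
```

```text
t: 13.08
ee_pos: [0.546, -0.0587, 0.0569]
tool_rot: [0.0, 0.715, 0.699, -0.0]
ft_force: [-2.0, -1.7, 5.5]
finger_gap: 0.0448
grasp_force: 40.0
t: 15.2
ee_pos: [0.4869, -0.1586, 0.2348]
tool_rot: [0.0, 0.999, -0.033, 0.001]
ft_force: [0.1, 1.0, 1.0]
finger_gap: 0.0691
grasp_force: 0.0
([0.48693806602862355, -0.1585820780724391, 0.23475898807754075], [0.0002920965522968662, 0.9994437492553649, -0.03334175193006438, 0.0006590388587317374])
[ 50.6359636  154.12098154]
[174.68221586 149.15615795]
[375.02562192 236.33693857]
[392.02301505  59.89778552]
```

View pics/w2b.png

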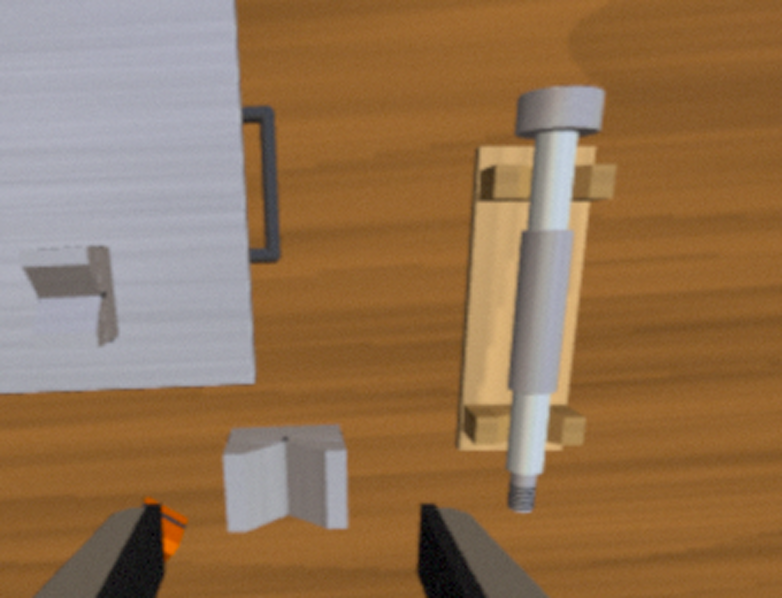

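```bash
python3 -c "
from h import *
np.set_printoptions(precision=4,suppress=True)
p=json.load(open('pics/w2.png.json'))
W=lambda x,y,z: px2w('wrist',150+x/2.3,20+y/2.3,z,p)[:2]
a,b=W(547.5,231,.036),W(533,388,.036); print(a,b,W(522,508,.036),W(526,474,.036),W(553.5,132,.036))
d=a-b; print(np.linalg.norm(d),np.degrees(np.arctan2(d[1],d[0])))
for q in [(547,231,.046),(533,390,.046)]: print(W(*q))
# small blk R far-vee corners at z .09
print(W(25,268,.09),W(107,247,.09),W(116,335,.09), W(107,294,.075))
to(.523,-.287,-4,.12)"
```

```text
[ 0.5587 -0.2979] [ 0.4761 -0.2929] [ 0.4055 -0.2887] [ 0.4262 -0.2905] [ 0.606  -0.2992]
0.08275628312454833 -3.44065798288006
[ 0.5589 -0.294 ]
[ 0.4774 -0.2895]
[ 0.559  -0.0457] [ 0.5656 -0.0835] [ 0.5266 -0.0822] [ 0.5444 -0.0767]
shift tool mm [ 44.3 125.7 114.7] wz 0.26 yaw -3.74 pos [ 0.4869 -0.1586  0.2346] tilt [ 0.001  -0.0005 -1.    ]
```

```bash
python3 -m jog '[{"x":13,"y":44,"z":10,"wx":0,"wy":0,"wz":0},{"x":13,"y":45,"z":30,"wx":0,"wy":0,"wz":0},{"x":14.9,"y":44.8,"z":50,"wx":0,"wy":0,"wz":0},{"x":0,"y":0,"z":40,"wx":0,"wy":0,"wz":0},{"x":0,"y":0,"z":15,"wx":0,"wy":0,"wz":0},{"x":0,"y":0,"z":0,"wx":0,"wy":0,"wz":0}]' -0.4 40;python3 -c "
from h import *
to(.519,-.2945,-3.8,.019)
wsnap('w3.png')
a=cv2.imread('pics/w3.png');cv2.imwrite('pics/w3b.png',a[0:420,100:460])"
```

```text
t: 16.0
ee_pos: [0.5171, -0.2903, 0.0931]
tool_rot: [-0.001, 0.999, -0.034, -0.0]
ft_force: [1.2, 0.7, 0.5]
finger_gap: 0.0641
grasp_force: 0.0
shift tool mm [ 2.2  4.2 74.1] wz -0.04 yaw -3.84 pos [ 0.5171 -0.2903  0.0931] tilt [-6.0e-04  1.2e-03 -1.0e+00]
([0.5171189269749996, -0.2902705183297536, 0.09311078897324356], [-0.000588231197277562, 0.9994378035015096, -0.033520445917720625, -0.0003325982766034649])
```

View pics/w3b.png

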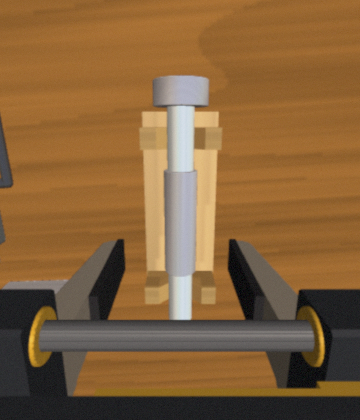

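The shaft runs straight up the picture at column 280, with its thick part from row 171 to row 275. I'll convert those.

```bash
python3 -c "
from h import *
p=json.load(open('pics/w3.png.json'))
for u,v,z in [(280,171,.036),(280,275,.036),(280,171,.049),(280,275,.049),(280.5,105,.056)]: print(px2w('wrist',u,v,z,p))
to(.519,-.2935,-3.8,.019)"
```

```text
[ 0.55868025 -0.29686085  0.036     ]
[ 0.47038198 -0.29124878  0.036     ]
[ 0.56067489 -0.29682484  0.049     ]
[ 0.47743206 -0.29153409  0.049     ]
[ 0.60521259 -0.29989756  0.056     ]
shift tool mm [ 1.1  2.8 75.3] wz -0.06 yaw -3.86 pos [ 0.5179 -0.2907  0.0943] tilt [ 1.3e-03 -2.0e-04 -1.0e+00]
```

```bash
python3 -m jog '[{"x":1.1,"y":3.3,"z":35,"wx":0,"wy":0,"wz":0},{"x":0,"y":0,"z":25,"wx":0,"wy":0,"wz":0},{"x":0,"y":0,"z":10,"wx":0,"wy":0,"wz":0},{"x":0,"y":0,"z":5.3,"wx":0,"wy":0,"wz":0},{"x":0,"y":0,"z":0,"wx":0,"wy":0,"wz":0}]' && python3 -m jog '[{"x":0,"y":0,"z":0,"wx":0,"wy":0,"wz":0},{"x":0,"y":0,"z":0,"wx":0,"wy":0,"wz":0},{"x":0,"y":0,"z":0,"wx":0,"wy":0,"wz":0},{"x":0,"y":0,"z":0,"wx":0,"wy":0,"wz":0},{"x":0,"y":0,"z":0,"wx":0,"wy":0,"wz":0}]' 1 50; python3 -c "
from h import *
to(.547,.0072,88.6,.019)"
```

```text
t: 16.68
ee_pos: [0.5186, -0.2948, 0.0188]
tool_rot: [0.0, 0.999, -0.035, 0.001]
ft_force: [0.0, 0.4, -0.2]
finger_gap: 0.0644
grasp_force: 0.0
t: 17.3
ee_pos: [0.5181, -0.2935, 0.0179]
tool_rot: [-0.001, 0.999, -0.034, -0.0]
ft_force: [0.2, 3.7, 3.3]
finger_gap: 0.0246
grasp_force: 50.0
shift tool mm [   8.2 -302.    -0.8] wz -92.54 yaw -3.94 pos [ 0.5181 -0.2935  0.0179] tilt [-2.0e-04  1.1e-03 -1.0e+00]
```

```bash
python3 -m jog '[{"x":0,"y":0,"z":-5,"wx":0,"wy":0,"wz":0},{"x":0,"y":0,"z":-15,"wx":0,"wy":0,"wz":0},{"x":0,"y":0,"z":-35,"wx":0,"wy":0,"wz":0},{"x":0,"y":0,"z":-40,"wx":0,"wy":0,"wz":0},{"x":0,"y":0,"z":-30,"wx":0,"wy":0,"wz":0},{"x":0,"y":0,"z":0,"wx":0,"wy":0,"wz":-9.26},{"x":0,"y":0,"z":0,"wx":0,"wy":0,"wz":-9.26},{"x":0,"y":0,"z":0,"wx":0,"wy":0,"wz":-9.26},{"x":0,"y":0,"z":0,"wx":0,"wy":0,"wz":-9.26},{"x":0,"y":0,"z":0,"wx":0,"wy":0,"wz":-9.26},{"x":0,"y":0,"z":0,"wx":0,"wy":0,"wz":-9.26},{"x":0,"y":0,"z":0,"wx":0,"wy":0,"wz":-9.26},{"x":0,"y":0,"z":0,"wx":0,"wy":0,"wz":-9.26},{"x":0,"y":0,"z":0,"wx":0,"wy":0,"wz":-9.26},{"x":0,"y":0,"z":0,"wx":0,"wy":0,"wz":-9.26},{"x":0,"y":0,"z":0,"wx":0,"wy":0,"wz":0}]' 1 60; python3 -c "
from h import *
to(.547,.0072,88.6,.09)"
```

```text
t: 19.3
ee_pos: [0.5171, -0.2953, 0.1428]
tool_rot: [-0.0, 0.717, 0.698, -0.0]
ft_force: [-0.1, 0.2, -7.6]
finger_gap: 0.0252
grasp_force: 60.0
shift tool mm [303.2  21.8  52.7] wz -0.14 yaw 88.46 pos [ 0.5171 -0.2953  0.1428] tilt [-9.e-04 -2.e-04 -1.e+00]
```

```bash
python3 -m jog '[{"x":30,"y":2,"z":0,"wx":0,"wy":0,"wz":0},{"x":50,"y":4,"z":0,"wx":0,"wy":0,"wz":0},{"x":50,"y":4,"z":0,"wx":0,"wy":0,"wz":0},{"x":50,"y":4,"z":0,"wx":0,"wy":0,"wz":0},{"x":50,"y":4,"z":0,"wx":0,"wy":0,"wz":0},{"x":45,"y":2.8,"z":0,"wx":0,"wy":0,"wz":0},{"x":28.2,"y":1,"z":10,"wx":0,"wy":0,"wz":0},{"x":0,"y":0,"z":25,"wx":0,"wy":0,"wz":0},{"x":0,"y":0,"z":15,"wx":0,"wy":0,"wz":0},{"x":0,"y":0,"z":4,"wx":0,"wy":0,"wz":0},{"x":0,"y":0,"z":0,"wx":0,"wy":0,"wz":0},{"x":0,"y":0,"z":0,"wx":0,"wy":0,"wz":0}]'; python3 -c "
from h import *
to(.547,.0072,88.6,.071)
a=snap('scene','s1.png')[130:310,180:380,::-1]; b=snap('side','s1b.png')[170:350,180:380,::-1]
cv2.imwrite('pics/s1c.png',cv2.resize(np.hstack([a,b]),None,fx=2,fy=2,interpolation=cv2.INTER_CUBIC))"
```

```text
t: 20.8
ee_pos: [0.5477, 0.0078, 0.0896]
tool_rot: [0.0, 0.716, 0.698, 0.0]
ft_force: [-0.4, 0.9, -8.8]
finger_gap: 0.0251
grasp_force: 60.0
shift tool mm [-0.6 -0.7 18.6] wz -0.04 yaw 88.56 pos [0.5477 0.0078 0.0896] tilt [ 0.0013 -0.     -1.    ]
```

View pics/s1c.png

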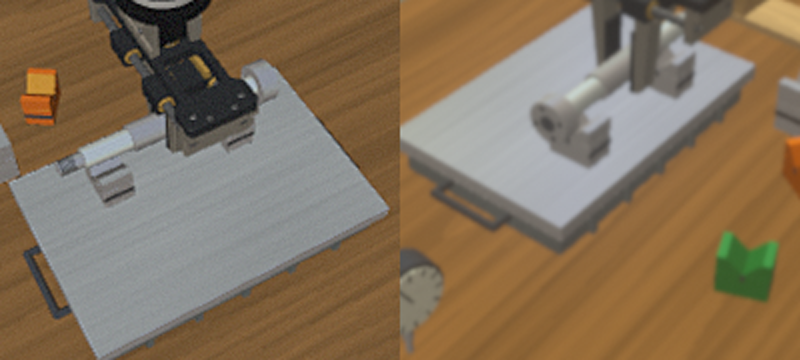

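The shaft is held level above both vees with the hub left: hub at (260,80) in the scene half and (550,118) in the side half. I'll lower it slowly.

```bash
python3 -m jog '[{"x":-0.5,"y":-0.5,"z":4,"wx":0,"wy":0,"wz":0},{"x":0,"y":0,"z":4,"wx":0,"wy":0,"wz":0},{"x":0,"y":0,"z":3,"wx":0,"wy":0,"wz":0},{"x":0,"y":0,"z":2,"wx":0,"wy":0,"wz":0},{"x":0,"y":0,"z":2,"wx":0,"wy":0,"wz":0},{"x":0,"y":0,"z":0,"wx":0,"wy":0,"wz":0},{"x":0,"y":0,"z":0,"wx":0,"wy":0,"wz":0}]'; python3 -m jog '[{"x":0,"y":0,"z":1,"wx":0,"wy":0,"wz":0},{"x":0,"y":0,"z":1,"wx":0,"wy":0,"wz":0},{"x":0,"y":0,"z":0,"wx":0,"wy":0,"wz":0}]'; python3 -m jog '[{"x":0,"y":0,"z":0.7,"wx":0,"wy":0,"wz":0},{"x":0,"y":0,"z":0,"wx":0,"wy":0,"wz":0}]'
```

```text
t: 21.78
ee_pos: [0.5465, 0.0075, 0.0739]
tool_rot: [0.0, 0.716, 0.699, -0.0]
ft_force: [0.2, 0.2, -8.1]
finger_gap: 0.0246
grasp_force: 60.0
t: 22.15
ee_pos: [0.547, 0.0076, 0.0721]
tool_rot: [0.0, 0.716, 0.698, 0.0]
ft_force: [1.0, -0.3, -6.1]
finger_gap: 0.0245
grasp_force: 60.0
t: 22.4
ee_pos: [0.5472, 0.0076, 0.0716]
tool_rot: [0.0, 0.716, 0.699, 0.0]
ft_force: [1.7, -0.5, -2.5]
finger_gap: 0.0244
grasp_force: 60.0
```

Contact is starting, so I'll ease down a little more.

```bash
python3 -m jog '[{"x":0,"y":0,"z":0.6,"wx":0,"wy":0,"wz":0},{"x":0,"y":0,"z":0,"wx":0,"wy":0,"wz":0}]'; python3 -m jog '[{"x":0,"y":0,"z":0.6,"wx":0,"wy":0,"wz":0},{"x":0,"y":0,"z":0,"wx":0,"wy":0,"wz":0}]' 1 30;  python3 -m jog '[{"x":0,"y":0,"z":0,"wx":0,"wy":0,"wz":0},{"x":0,"y":0,"z":0,"wx":0,"wy":0,"wz":0}]' 1 10
```

```text
t: 22.65
ee_pos: [0.5475, 0.0076, 0.0712]
tool_rot: [0.001, 0.716, 0.699, 0.001]
ft_force: [1.6, -1.1, 0.5]
finger_gap: 0.0246
grasp_force: 60.0
t: 22.9
ee_pos: [0.5477, 0.0076, 0.071]
tool_rot: [0.001, 0.716, 0.698, 0.001]
ft_force: [0.6, -0.6, 5.4]
finger_gap: 0.0253
grasp_force: 30.0
t: 23.15
ee_pos: [0.5476, 0.0077, 0.071]
tool_rot: [0.001, 0.716, 0.698, 0.001]
ft_force: [1.8, -1.0, 5.2]
finger_gap: 0.0255
grasp_force: 10.0
```

```bash
python3 -m jog '[{"x":0,"y":0,"z":0,"wx":0,"wy":0,"wz":0},{"x":0,"y":0,"z":0,"wx":0,"wy":0,"wz":0},{"x":0,"y":0,"z":0,"wx":0,"wy":0,"wz":0},{"x":0,"y":0,"z":-10,"wx":0,"wy":0,"wz":0},{"x":0,"y":0,"z":-25,"wx":0,"wy":0,"wz":0},{"x":0,"y":0,"z":-50,"wx":0,"wy":0,"wz":0},{"x":10,"y":-8,"z":-60,"wx":0,"wy":0,"wz":0},{"x":60,"y":-30,"z":-60,"wx":0,"wy":0,"wz":0},{"x":60,"y":-30,"z":-20,"wx":0,"wy":0,"wz":0},{"x":60,"y":0,"z":0,"wx":0,"wy":0,"wz":9.65},{"x":0,"y":0,"z":0,"wx":0,"wy":0,"wz":9.65},{"x":0,"y":0,"z":0,"wx":0,"wy":0,"wz":9.65},{"x":0,"y":0,"z":0,"wx":0,"wy":0,"wz":9.65},{"x":0,"y":0,"z":0,"wx":0,"wy":0,"wz":9.65},{"x":0,"y":0,"z":0,"wx":0,"wy":0,"wz":9.65},{"x":0,"y":0,"z":0,"wx":0,"wy":0,"wz":9.65},{"x":0,"y":0,"z":0,"wx":0,"wy":0,"wz":9.65},{"x":0,"y":0,"z":0,"wx":0,"wy":0,"wz":9.65},{"x":0,"y":0,"z":0,"wx":0,"wy":0,"wz":9.65},{"x":0,"y":0,"z":0,"wx":0,"wy":0,"wz":0}]' -0.3 60; python3 -c "
from h import *
wsnap('w4.png')
p=json.load(open('pics/w4.png.json'))
for X in [(.547,.0072,.102),(.579,.3175,.19),(.5,.329,.062)]: print(w2px('wrist',X,p))
a=cv2.imread('pics/w4.png');cv2.imwrite('pics/w4b.png',cv2.resize(a[0:280,40:420],None,fx=2.1,fy=2.1,interpolation=cv2.INTER_CUBIC))"
```

```text
t: 25.65
ee_pos: [0.4947, 0.1738, 0.275]
tool_rot: [0.0, 0.998, -0.067, 0.0]
ft_force: [0.0, -0.1, -0.1]
finger_gap: 0.0597
grasp_force: 0.0
([0.4947033104774162, 0.1738140741419606, 0.2750275792163242], [4.630113295112904e-05, 0.9977682392504381, -0.0667716284527339, 0.00029704049516683233])
[417.4066737  126.52478232]
[ 90.96477015 139.29642045]
[158.42676928 196.53171423]
```

View pics/w4b.png

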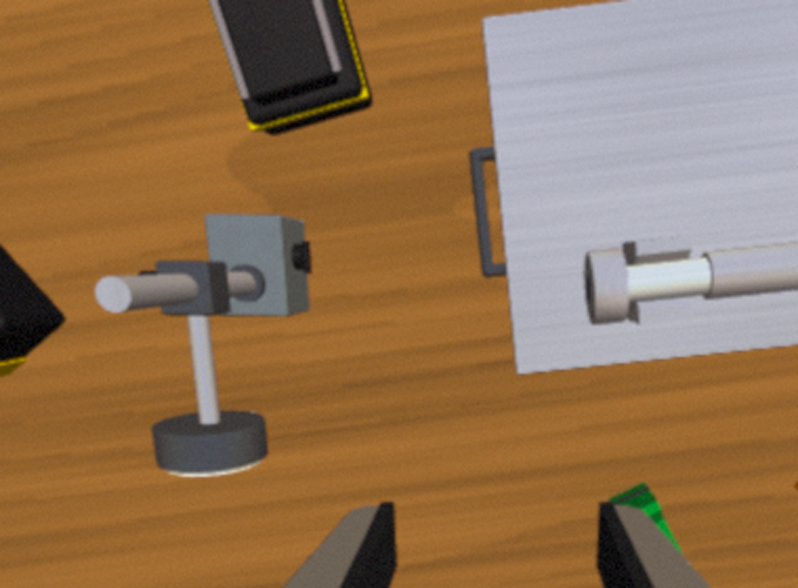

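```bash
python3 -c "
from h import *
np.set_printoptions(precision=4,suppress=True)
p=json.load(open('pics/w4.png.json'))
W=lambda x,y,z: px2w('wrist',40+x/2.1,y/2.1,z,p)[:2]
print('post',W(117,294,.19),'arm',W(199,325,.12),W(210,420,.12),'base',W(206,214,.05),W(283,218,.05),W(290,315,.05),'postfoot',W(249,283,.05))
d=W(199,325,.12)-W(210,420,.12);print(np.degrees(np.arctan2(d[1],d[0])))
d=W(283,218,.05)-W(290,315,.05);print(np.degrees(np.arctan2(d[1],d[0])))
print('hubface',W(588,287,.089),'hub/journal',W(627,284,.095),'step',W(706,276,.092),'plate',W(520,373,.05),W(484,18,.05), W(798,345,.05))
to(.579,.3175,-7.5,.2)
"
```

```text
post [0.5779 0.3137] arm [0.5593 0.318 ] [0.5095 0.3254] base [0.62   0.3301] [0.6117 0.2851] [0.5554 0.2937] postfoot [0.5776 0.3143]
-8.418837914128417
-8.638649582381458
hubface [0.5498 0.1138] hub/journal [0.5489 0.0934] step [0.5472 0.0496] plate [0.5001 0.1564] [0.6989 0.1518] [ 0.4944 -0.0196]
shift tool mm [  64.5 -153.5   75. ] wz -0.07 yaw -7.57 pos [0.4947 0.1738 0.2749] tilt [ 0.0005 -0.     -1.    ]
```

```bash
python3 -m jog '[{"x":20,"y":-40,"z":0,"wx":0,"wy":0,"wz":0},{"x":20,"y":-50,"z":0,"wx":0,"wy":0,"wz":0},{"x":20,"y":-50,"z":20,"wx":0,"wy":0,"wz":0},{"x":3.8,"y":-11.4,"z":40,"wx":0,"wy":0,"wz":0.95},{"x":0,"y":0,"z":10,"wx":0,"wy":0,"wz":0},{"x":0,"y":0,"z":0,"wx":0,"wy":0,"wz":0},{"x":0,"y":0,"z":0,"wx":0,"wy":0,"wz":0}]'; python3 -c "
from h import *
to(.578,.3155,-8.5,.146)
wsnap('w5.png')
cv2.imwrite('pics/w5b.png',cv2.imread('pics/w5.png')[40:400,100:460])"
```

```text
t: 26.58
ee_pos: [0.5795, 0.3143, 0.2065]
tool_rot: [-0.0, 0.997, -0.077, 0.001]
ft_force: [-0.2, -0.1, 0.5]
finger_gap: 0.0599
grasp_force: 0.0
shift tool mm [-1.8 -0.9 60.5] wz -0.28 yaw -8.78 pos [0.5795 0.3143 0.2065] tilt [ 2.5e-03  8.0e-04 -1.0e+00]
([0.5795362386171387, 0.31429321238828534, 0.20649596088427574], [-0.0004944250660668922, 0.9970650991883538, -0.07654694845498816, 0.0012280906325637558])
```

View pics/w5b.png

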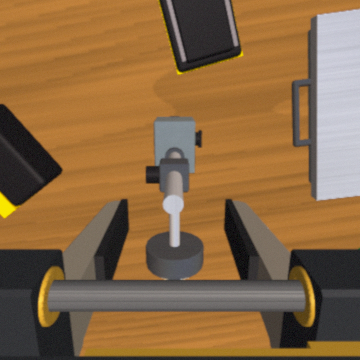

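The post top is at (273,244) in the full picture, centred between the fingers.

```bash
python3 -c "
from h import *
p=json.load(open('pics/w5.png.json'))
q=px2w('wrist',273,244,.19,p); print(q); to(q[0],q[1],-8.5,.146)"
```

```text
[0.57856144 0.3156513  0.19      ]
shift tool mm [-1.3 -1.  60.5] wz -0.29 yaw -8.79 pos [0.5796 0.3144 0.2065] tilt [ 2.8e-03  9.0e-04 -1.0e+00]
```

```bash
python3 -m jog '[{"x":-1.3,"y":-1,"z":25,"wx":0,"wy":0,"wz":-0.3},{"x":0,"y":0,"z":25,"wx":0,"wy":0,"wz":0},{"x":0,"y":0,"z":9,"wx":0,"wy":0,"wz":0},{"x":0,"y":0,"z":0,"wx":0,"wy":0,"wz":0}]' && python3 -m jog '[{"x":0,"y":0,"z":0,"wx":0,"wy":0,"wz":0},{"x":0,"y":0,"z":0,"wx":0,"wy":0,"wz":0},{"x":0,"y":0,"z":0,"wx":0,"wy":0,"wz":0},{"x":0,"y":0,"z":0,"wx":0,"wy":0,"wz":0},{"x":0,"y":0,"z":0,"wx":0,"wy":0,"wz":0}]' 1 60;python3 -c "
from h import *
to(.627,.0053,-1.4,.25)"
```

```text
t: 27.12
ee_pos: [0.5779, 0.3158, 0.1461]
tool_rot: [-0.0, 0.997, -0.074, 0.0]
ft_force: [-0.2, 0.2, 0.8]
finger_gap: 0.0598
grasp_force: 0.0
t: 27.75
ee_pos: [0.5776, 0.3164, 0.1455]
tool_rot: [-0.0, 0.997, -0.074, 0.0]
ft_force: [0.0, 2.5, -1.4]
finger_gap: 0.013
grasp_force: 60.0
shift tool mm [  94.6  300.4 -104.7] wz -7.04 yaw -8.44 pos [0.5776 0.3164 0.1455] tilt [ 2.e-04  7.e-04 -1.e+00]
```

```bash
python3 -m jog '[{"x":0,"y":0,"z":-5,"wx":0,"wy":0,"wz":0},{"x":0,"y":0,"z":-15,"wx":0,"wy":0,"wz":0},{"x":0,"y":0,"z":-30,"wx":0,"wy":0,"wz":0},{"x":0,"y":0,"z":-30,"wx":0,"wy":0,"wz":0},{"x":0,"y":0,"z":-15,"wx":0,"wy":0,"wz":0},{"x":0,"y":0,"z":-5,"wx":0,"wy":0,"wz":-1.5},{"x":0,"y":0,"z":0,"wx":0,"wy":0,"wz":-2},{"x":0,"y":0,"z":0,"wx":0,"wy":0,"wz":-2},{"x":0,"y":0,"z":0,"wx":0,"wy":0,"wz":-1.5},{"x":0,"y":0,"z":0,"wx":0,"wy":0,"wz":0}]';python3 -c "
from h import *
to(.627,.0053,-1.4,.2)"
```

```text
t: 29.0
ee_pos: [0.5774, 0.3159, 0.2449]
tool_rot: [0.0, 1.0, -0.012, -0.0]
ft_force: [0.9, -0.0, -8.4]
finger_gap: 0.0129
grasp_force: 60.0
shift tool mm [ 57.3 309.3  44.9] wz -0.03 yaw -1.43 pos [0.5774 0.3159 0.2449] tilt [-9.e-04 -2.e-04 -1.e+00]
```

```bash
python3 -m jog '[{"x":5,"y":10,"z":0,"wx":0,"wy":0,"wz":0},{"x":10,"y":25,"z":0,"wx":0,"wy":0,"wz":0},{"x":10,"y":35,"z":0,"wx":0,"wy":0,"wz":0},{"x":10,"y":40,"z":0,"wx":0,"wy":0,"wz":0},{"x":10,"y":40,"z":0,"wx":0,"wy":0,"wz":0},{"x":10,"y":40,"z":0,"wx":0,"wy":0,"wz":0},{"x":2.3,"y":40,"z":0,"wx":0,"wy":0,"wz":0},{"x":0,"y":35,"z":0,"wx":0,"wy":0,"wz":0},{"x":0,"y":25,"z":0,"wx":0,"wy":0,"wz":0},{"x":0,"y":12,"z":0,"wx":0,"wy":0,"wz":0},{"x":0,"y":7.3,"z":0,"wx":0,"wy":0,"wz":0},{"x":0,"y":0,"z":10,"wx":0,"wy":0,"wz":0},{"x":0,"y":0,"z":10,"wx":0,"wy":0,"wz":0},{"x":0,"y":0,"z":0,"wx":0,"wy":0,"wz":0},{"x":0,"y":0,"z":0,"wx":0,"wy":0,"wz":0}]';python3 -c "
from h import *
to(.627,.0053,-1.4,.1955)
a=snap('scene','s2.png')[50:320,140:400,::-1]; b=snap('side','s2b.png')[100:370,150:410,::-1]
cv2.imwrite('pics/s2c.png',cv2.resize(np.hstack([a,b]),None,fx=1.53,fy=1.53,interpolation=cv2.INTER_CUBIC))
print(w2px('scene',(.547,.0073,.135)),w2px('side',(.547,.0073,.135)))"
```

```text
t: 30.88
ee_pos: [0.6271, 0.0061, 0.2254]
tool_rot: [-0.0, 1.0, -0.012, 0.0]
ft_force: [-0.1, 0.3, -9.2]
finger_gap: 0.0132
grasp_force: 60.0
shift tool mm [-0.1  0.8 29.9] wz 0.01 yaw -1.39 pos [0.6271 0.0061 0.2254] tilt [ 0.e+00  3.e-04 -1.e+00]
[263.72383392 180.8622383 ] [292.90868619 188.95130843]
```

View pics/s2c.png

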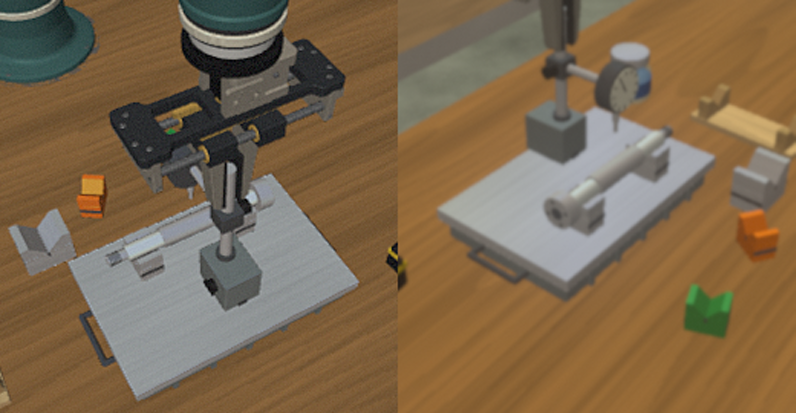

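The plunger tip is within a pixel or two of the expected spot in both views: scene (265,179), side (292,185). The shaft lies in both vees, so I'll lower the stand.

```bash
python3 -m jog '[{"x":0,"y":0.8,"z":8,"wx":0,"wy":0,"wz":0},{"x":0,"y":0,"z":8,"wx":0,"wy":0,"wz":0},{"x":0,"y":0,"z":6,"wx":0,"wy":0,"wz":0},{"x":0,"y":0,"z":4,"wx":0,"wy":0,"wz":0},{"x":0,"y":0,"z":2,"wx":0,"wy":0,"wz":0},{"x":0,"y":0,"z":0,"wx":0,"wy":0,"wz":0}]'; python3 -m jog '[{"x":0,"y":0,"z":0.7,"wx":0,"wy":0,"wz":0},{"x":0,"y":0,"z":0.7,"wx":0,"wy":0,"wz":0},{"x":0,"y":0,"z":0,"wx":0,"wy":0,"wz":0}]'; python3 -m jog '[{"x":0,"y":0,"z":0.5,"wx":0,"wy":0,"wz":0},{"x":0,"y":0,"z":0,"wx":0,"wy":0,"wz":0}]' 1 30
```

```text
t: 31.72
ee_pos: [0.627, 0.0046, 0.1974]
tool_rot: [-0.0, 1.0, -0.013, -0.0]
ft_force: [0.3, -0.1, -9.0]
finger_gap: 0.013
grasp_force: 60.0
t: 32.1
ee_pos: [0.627, 0.0046, 0.1961]
tool_rot: [0.0, 1.0, -0.013, -0.0]
ft_force: [0.2, 0.1, -9.0]
finger_gap: 0.0132
grasp_force: 60.0
t: 32.35
ee_pos: [0.627, 0.0046, 0.1956]
tool_rot: [0.0, 1.0, -0.013, -0.0]
ft_force: [0.3, -0.5, -8.2]
finger_gap: 0.0135
grasp_force: 30.0
```

```bash
python3 -m jog '[{"x":0,"y":0,"z":0.5,"wx":0,"wy":0,"wz":0},{"x":0,"y":0,"z":0,"wx":0,"wy":0,"wz":0}]' 1 50; python3 -m jog '[{"x":0,"y":0,"z":0.5,"wx":0,"wy":0,"wz":0},{"x":0,"y":0,"z":0,"wx":0,"wy":0,"wz":0}]' 1 50
```

```text
t: 32.6
ee_pos: [0.6271, 0.0046, 0.1955]
tool_rot: [0.0, 1.0, -0.013, 0.0]
ft_force: [-1.2, 0.1, -4.6]
finger_gap: 0.0133
grasp_force: 50.0
t: 32.85
ee_pos: [0.6273, 0.0046, 0.1955]
tool_rot: [0.0, 1.0, -0.013, 0.0]
ft_force: [-3.2, 0.1, 1.5]
finger_gap: 0.0131
grasp_force: 50.0
```

It's standing on the plate. Now release and retreat straight up.

```bash
python3 -m jog '[{"x":0,"y":0,"z":0,"wx":0,"wy":0,"wz":0},{"x":0,"y":0,"z":0,"wx":0,"wy":0,"wz":0}]' 1 10; python3 -m jog '[{"x":0,"y":0,"z":0,"wx":0,"wy":0,"wz":0},{"x":0,"y":0,"z":0,"wx":0,"wy":0,"wz":0},{"x":0,"y":0,"z":0,"wx":0,"wy":0,"wz":0},{"x":0,"y":0,"z":-10,"wx":0,"wy":0,"wz":0},{"x":0,"y":0,"z":-30,"wx":0,"wy":0,"wz":0},{"x":0,"y":0,"z":-40,"wx":0,"wy":0,"wz":0},{"x":0,"y":0,"z":-40,"wx":0,"wy":0,"wz":0},{"x":-30,"y":0,"z":-20,"wx":0,"wy":0,"wz":0},{"x":-50,"y":0,"z":0,"wx":0,"wy":0,"wz":0},{"x":-50,"y":0,"z":0,"wx":0,"wy":0,"wz":0},{"x":0,"y":0,"z":0,"wx":0,"wy":0,"wz":0},{"x":0,"y":0,"z":0,"wx":0,"wy":0,"wz":0},{"x":0,"y":0,"z":0,"wx":0,"wy":0,"wz":0}]' -0.3 10; python3 -c "
from h import *
a=snap('scene','s3.png')[50:320,140:400,::-1]; b=snap('side','s3b.png')[100:370,150:410,::-1]
cv2.imwrite('pics/s3c.png',cv2.resize(np.hstack([a,b]),None,fx=1.53,fy=1.53,interpolation=cv2.INTER_CUBIC))
print(w2px('scene',(.547,.0073,.112)),w2px('side',(.547,.0073,.112)))"
```

```text
t: 33.1
ee_pos: [0.6275, 0.0047, 0.1955]
tool_rot: [0.0, 1.0, -0.013, 0.001]
ft_force: [-3.5, 0.4, 5.2]
finger_gap: 0.0141
grasp_force: 10.0
t: 34.72
ee_pos: [0.4982, 0.0078, 0.3348]
tool_rot: [-0.001, 1.0, -0.013, 0.0]
ft_force: [0.5, 0.2, -0.1]
finger_gap: 0.0597
grasp_force: 0.0
[264.04518027 188.8243087 ] [292.66120626 199.82238028]
```

View pics/s3c.png

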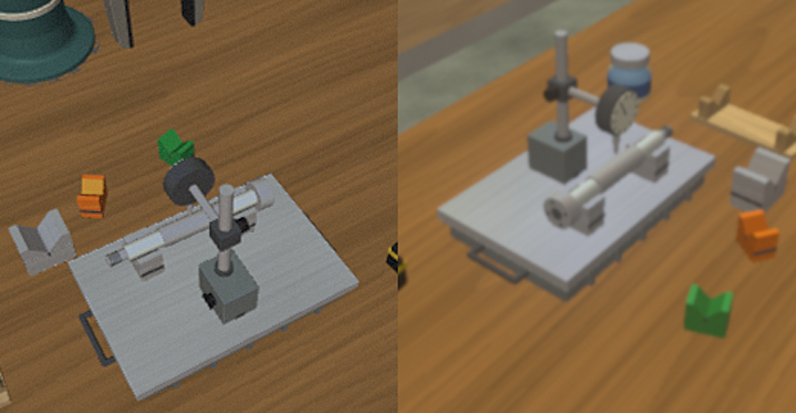

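The stand is upright behind the shaft, with the tip over the shaft's middle at (191,210) and (616,152) in the crop, as predicted. The shaft is in both vees with the hub left. I'll hand it in.

```bash
python3 -c "
from plant import bot
print(bot.close_job())"
```

```text
the job is handed in; nothing more can be done
None
```

The job is handed in at about 35 s of robot time: both small vee blocks stand on the near half, the shaft rests in them with the hub left, and the dial indicator stands square behind it over its middle; the last pictures agree, but the hand-in gave no verdict.

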